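# Change over the glue bottles in the sloping rack

### The job

We are changing glue: in the sloping rack under the light bar, press the pulled-up cap of the squat round bottle down until it clicks fully home, firmly but without squashing the rubber pad under the bottle, and pull the cap of the slim round bottle up until it clicks fully open. Leave the square bottle's cap shut, do not knock the light bar or the loose things around, and let go of everything at the end.

Things in the scene. Friction and masses are not known exactly. Their poses are not given: they have to be found in the camera images.
- rack: Plywood rack, foot 180 x 370 mm. Origin: centre of the foot's underside; x away from its low front, y along the row, z up. Three white bottles lean in pockets 100 mm apart (y = -100, 0, 100 mm, any order), 35 deg from vertical, tops to the front: axis up out of the cap = (-0.574, 0, 0.819). Each slides stiffly (4 N) up to 24 mm along its axis, from its pad to a stop; where it stands must be felt.
- bar (a point): Centre of the rack's aluminium light bar, which runs along the rack's y above and behind the caps: section 24 (x) x 18 (z) mm, 376 mm long, 255 mm above the table, on 12 mm posts at y = -178 and 178 mm. It blocks an upright gripper, so come in along the bottle axis.
- squat_cap_top (a point): Centre of the top face of the cap of the squat bottle (round, 62 mm across): grey disc-shaped push-pull cap, 36 mm across, 24 mm tall. z axis = bottle axis, pointing up out of the cap; y along the rack's row. Starts pulled up.
- squat_cap (a joint): Slide of the squat bottle's cap along the bottle axis, m: 0 = shut (fully home), 0.010 = fully open. Two-position detent: about 12 N passes the middle, then it snaps to the other end; released before, it springs back. Starts near 0.010. When pressed, the bottle first sinks onto its pad (4 N), only then does the cap click.
- squat_pad (a joint): Squash of the rubber pad under the squat bottle along the axis, m: 0 = not squashed. It begins to give at about 25 N of pressing and then gives 1 mm for each further 5 N; 3 mm (about 40 N) is too much.
- slim_cap_top (a point): Centre of the top face of the cap of the slim bottle (round, 42 mm across): grey push-pull cap, a plain cylinder 22 mm across and 34 mm tall, to be gripped by its sides; the bottle's shoulder begins 3 mm below the cap. z axis = bottle axis, up out of the cap; y along the row.
- slim_cap (a joint): Slide of the slim bottle's cap, m: 0 = shut, 0.010 = fully open; same detent (about 12 N). Starts shut. When pulled, the bottle first rises to its stop (up to 24 mm, about 4 N), only then does the cap click open; it must be pulled at least 5 to 6 mm beyond that.
- square_cap_top (a point): Centre of the top face of the cap of the square bottle (50 mm square): grey square cap 26 x 26 mm, 28 mm tall. Leave alone.
- square_cap (a joint): Slide of the square bottle's cap, m: 0 = shut. Starts shut and must stay so.
- tin: Loose open steel tin, 72 mm across, 85 mm tall, beside the rack. Origin: centre of its underside. Bystander.
- tape: Loose roll of tape lying flat, 76 mm across, 24 mm tall, in front of the rack. Origin: centre of its underside. Bystander.
- screwdriver: Loose screwdriver lying in front of the rack, under 35 mm tall. Bystander.
- offcut: Loose wood offcut 90 x 45 x 30 mm in front of the rack. Origin: centre of its underside. Bystander.
- jar: Loose closed glass jar, 56 mm across, 60 mm tall, beside the rack. Origin: centre of its underside. Bystander.
- wrench: Loose wrench lying beside the rack. Bystander.
- disc: Loose dark steel disc, 44 mm across, 12 mm tall, beside the rack. Origin: centre of its underside. Bystander.

How it is judged:
By the outcome, as a careful person would: the job done as asked, in the order asked, and still so for the second after the job is handed in, with the robot touching nothing.
It also fails if it takes over 38 s, if anything falls off the work surface, if the arm or the gripper's body presses on something with over 40 N, if the wrist force passes 120 N, or if a joint passes its speed limit or range.

### The arm

A 6-joint arm with a two-finger parallel gripper is mounted at the origin on the work surface. World frame = base frame: x ahead of the robot, y to its left, z up, the work surface at z = 0. Lengths are in m, angles in rad, forces in N, time in s.
With the tool pointing down it reaches from about 0.25 to 0.85 m from the base axis. Payload 12.5 kg.
Tool frame: the origin (TCP) lies at the very end of the fingers, on their centre line; the grasp point (between the pads) lies 19 mm behind it; z points along the fingers, y is the line along which they close (so a half turn about z gives the same grasp; the last joint's range is limited). The gripper opens to 93 mm and grips with 3 to 60 N. Pads are 15 mm wide; open, the fingers measure 128 mm over their backs; the gripper's body (75 mm by 188 mm) begins 65 mm behind the grasp point.
Start: joints at [1.205, 0.351, 1.652, -0, 1.139, -0.085], TCP at [0.152, 0.528, 0.219] pointing down, gripper open.
Joint ranges: [-2.75, 2.75], [-0.79, 2.1], [0.01, 2.65], [-1.57, 4.71], [0.07, 3.14], [-2.87, 2.87]. Speed limits (rad/s): [2.22, 2.22, 2.79, 3.14, 3.14, 3.14].

### API

Orientations are given as a unit quaternion [x, y, z, w].
In Python, from bench import read_state, get_image, sign_off, cut_out, mark_of gives the robot as it stands. The module is installed in compiled form; this text tells all that it offers.
- The arm moves only by the tool apply_moves, never from a script. Its argument "steps" is a list of rows, each a list of 3 entries, a list of its own where there are three numbers: the finger opening in mm, from 0 to 93, then the shift along the tool's x, y, z in mm, then the turn about the tool's z in rad. A call has 1 to 20 rows; each row is the pose to reach, as a shift and turn from the pose commanded when the call began, along the tool's axes at that moment; what a row does not reach only later rows make up. A row lasts 1/10 s, in which the tool goes at most 50 mm and 8.59 degrees, less where a joint would pass 70% of its speed; a pose out of reach is approached as far as the arm can. A call with a gripper value outside its range is refused whole. The fingers move at their own pace and stop on an object; the grip force is fixed at half the most. Time passes only in rows, so rows that repeat a pose let the fingers close. It gives the time, the measured TCP pose, the force, the opening and the grip force at its end, in the units of the state.
- read_state(): the state, without advancing time (a new reading comes with each control period).
- get_image(name): name is "scene" or "side" or "wrist"; returns a dict with "frame" (420x560x3 uint8, red, green, blue), "z_map" (420x560 float32, m along the optical axis (not along the pixel's ray), 0 where there is no reading), "fx", "fy", "cx", "cy" (pixels), "rvec" (rotation vector, rad) and "tvec" (3), from world to camera coordinates, as OpenCV has them; the wrist camera has in their place "mount" (4x4, takes a point from camera to tool coordinates, whose origin is the TCP and whose axes are the flange's). Camera axes: x right, y down, z forward; pixel columns grow to the right and rows downward; lengths in m; the calibration is good to about 2 mm. A picture is of the moment at which its call begins: read the wrist's pose just before it.
- sign_off(): hands the job in; it is judged then, once.
Trained networks look in a picture, given as the dict that the camera call returned (one of the last four; its "shot" number tells which), for a name from the list of things; names that differ only in an ending like _2 or _b are one class to them, and where a whole thing is asked for, a point or a joint stands for the part that bears it (a point fixed in the world has none). Each returns a list of dicts, best first, with "conf" (0 to 1); they miss things now and then, are a little off and sometimes report something else, mostly with a low value. They report only what shows in the picture. A call takes as long as a camera call.
- cut_out(picture, query): "pixels" (420x560 bool, what is visible of it) and "centre" ([row, column] in pixels, amid what is visible of it).
- mark_of(picture, query): "centre" ([row, column] in pixels: a listed point, or the origin of a listed thing).
The state is a dict: "clock": time; "joints": joint angles; "qvel": joint speeds; "joint_efforts": joint torques, N m; "eef_pos": TCP position; "ee_rot": TCP orientation; "contact_force": force on the tool from outside, world axes, zero at the start; "moment": the same for the moment, N m; "opening": opening from 0.0 (shut) to 1.0 (fully open); "gripper_force": force on a finger pad.
Only numpy, scipy, OpenCV 4.12 (cv2) and the standard library are available. Lean on these libraries where they do the work, as an engineer would, in place of code of your own. Each camera call takes 0.05 s, during which the arm holds its last target. There are 200 camera calls.

## Working session

There is one attempt and no reset: what is moved stays moved. The work goes in short steps, Python scripts to look and compute and a tool call to move; the robot and the scene stay as the last step left them, time stands still between calls to the robot, and variables do not carry over. Pictures are saved under pics/ and viewed, at most 10 in all, crops included, and the job is handed in when it is done.

Besides the shell and the picture viewer there is one more tool, called after ">>>" by a JSON object that holds its "op" and its "data". apply_moves: Moves the arm, as the interface text tells. Its arguments: {"type":"object","properties":{"steps":{"type":"array","items":{"type":"array"}}},"required":["steps"]}

```bash
mkdir -p pics
cat > h.py <<'E'
import numpy as np, cv2
from scipy.spatial.transform import Rotation as R
from bench import *
def cam2world(p,uv,z=None):
    r,c=uv
    if z is None:
        w=p['z_map'][int(r)-2:int(r)+3,int(c)-2:int(c)+3]; w=w[w>0]; z=np.median(w) if len(w) else np.nan
    q=np.array([(c-p['cx'])/p['fx']*z,(r-p['cy'])/p['fy']*z,z])
    if 'mount' in p:
        s=p['st']; q=p['mount'][:3,:3]@q+p['mount'][:3,3]
        return R.from_quat(s['ee_rot']).apply(q)+s['eef_pos']
    M=cv2.Rodrigues(np.array(p['rvec'],float))[0]
    return M.T@(q-np.array(p['tvec']).ravel())
def cloud(p,mask):
    rr,cc=np.nonzero(mask&(p['z_map']>0)); return np.array([cam2world(p,(r,c),p['z_map'][r,c]) for r,c in zip(rr,cc)])
def shot(n):
    s=read_state(); p=get_image(n); p['st']=s; return p
def save(p,f): cv2.imwrite('pics/'+f,p['frame'][:,:,::-1])
E
python3 - <<'E'
from h import *
np.set_printoptions(precision=4,suppress=True)
s=read_state(); print(s)
for n in ('scene','side'):
    p=shot(n); save(p,n+'0.png')
    for q in ['rack','bar','squat_cap_top','slim_cap_top','square_cap_top','tin','tape','screwdriver','offcut','jar','wrench','disc']:
        for m in mark_of(p,q)[:2]: print(n,q,round(m['conf'],2),np.round(m['centre'],1),cam2world(p,m['centre']))
E
```

```text
{'clock': 0.0, 'joints': array([ 1.2054,  0.3512,  1.6524,  0.    ,  1.1391, -0.0846]), 'qvel': array([ 0.0004, -0.0003,  0.0018, -0.0008,  0.    , -0.0015]), 'joint_efforts': array([ -0.0003, -49.7325, -28.525 ,   0.0698,   0.0258,  -0.0001]), 'eef_pos': array([0.1523, 0.5281, 0.2181]), 'ee_rot': array([ 0.1399,  0.9902, -0.0006, -0.0001]), 'contact_force': array([ 0.6093,  0.062 , -0.2267]), 'moment': array([0.0344, 0.0375, 0.0214]), 'gripper_force': 0.0, 'opening': 1.0049180845657661}
scene rack 0.95 [299.  249.4] [0.6917 0.0886 0.0425]
scene bar 0.79 [210.3 266.1] [0.633  0.0585 0.2628]
scene squat_cap_top 0.7 [229.  281.4] [0.6309 0.1062 0.262 ]
scene slim_cap_top 0.44 [200.7 250.5] [0.6456 0.0247 0.2619]
scene square_cap_top 0.5 [262.1 315.9] [0.6168 0.1879 0.2595]
scene tin 0.69 [390.  334.2] [0.6351 0.3159 0.0035]
scene tin 0.26 [298.  247.6] [0.6944 0.086  0.0451]
scene tape 0.67 [227.5 261.1] [ 0.5636 -0.0907 -0.0015]
scene screwdriver 0.7 [297.8 249. ] [0.6915 0.0867 0.0443]
scene screwdriver 0.65 [244.6 308.4] [0.61   0.156  0.2632]
scene offcut 0.86 [302.9 361.5] [0.4896
[... 326 characters left out ...]
5 0.0289]
side squat_cap_top 0.65 [215.1 260.9] [0.5906 0.0511 0.1755]
side slim_cap_top 0.55 [213.9 262.3] [0.5901 0.0405 0.1706]
side slim_cap_top 0.53 [190.  264.1] [ 0.6077 -0.0521  0.1679]
side square_cap_top 0.76 [248.1 253.5] [0.5802 0.1581 0.1764]
side square_cap_top 0.72 [214.3 262. ] [0.5899 0.0438 0.1721]
side tin 0.73 [361.4 212.2] [0.6199 0.3386 0.0412]
side tape 0.72 [189.1 264.6] [ 0.6076 -0.057   0.1672]
side tape 0.69 [235.2 286.4] [ 0.5552 -0.0655  0.0241]
side screwdriver 0.83 [268.5 302.2] [0.4989 0.0228 0.0026]
side offcut 0.95 [330.4 295.9] [0.4788 0.2264 0.0289]
side wrench 0.55 [198.5 288.1] [ 0.5852 -0.2466  0.0048]
side disc 0.64 [365.3 262. ] [0.5307 0.3092 0.0127]
```

View pics/scene0.png

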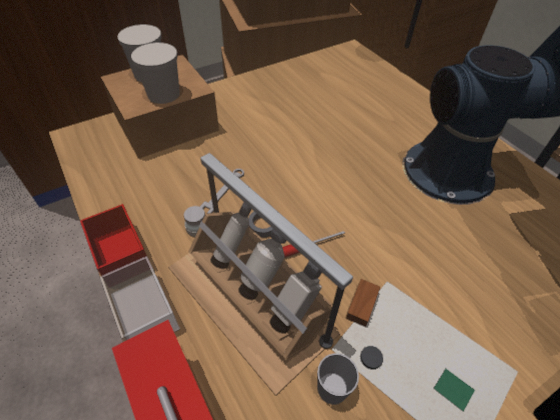

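View pics/side0.png

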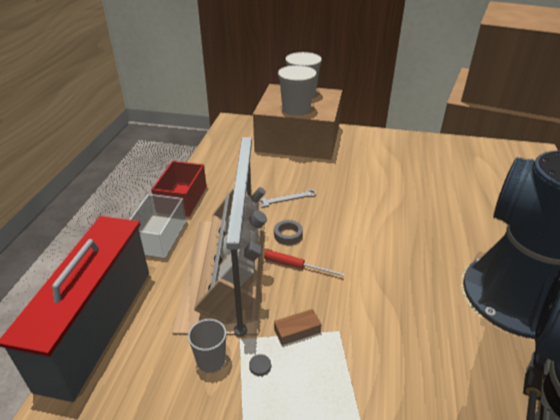

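The scene picture (from behind) shows the bar running from (206,160) to (344,272), with the square bottle nearest the tin. In the side picture the slim cap is at about (262,193), the squat disc at (260,216) and the square cap at (252,250).

Run:
```python
from h import *
np.set_printoptions(precision=4,suppress=True)
for n in ('scene','side'):
    p=shot(n)
    H,W=p['z_map'].shape
    m=np.zeros((H,W),bool); 
    if n=='scene': m[150:290,190:355]=1
    else: m[135:250,220:275]=1
    P=cloud(p,m); B=P[(P[:,2]>0.235)&(P[:,2]<0.275)&(P[:,0]>.5)]
    T=B[B[:,2]>np.percentile(B[:,2],60)-.004]
    c=T.mean(0); u=np.linalg.svd(T-c,full_matrices=False)[2][0]; u*=np.sign(u[1])
    t=(T-c)@u; mid=c+u*(np.percentile(t,.5)+np.percentile(t,99.5))/2
    print(n,'bar mid',mid,'dir',u,'yaw',np.arctan2(-u[0],u[1]),'len',np.ptp(np.percentile(t,[.5,99.5])),np.percentile(B[:,2],[2,50,98]))
    for q in ['squat_cap_top','slim_cap_top','square_cap_top','squat_cap','slim_cap']:
        for o in cut_out(p,q)[:2]:
            C=cloud(p,o['pixels']); print(q,round(o['conf'],2),o['centre'],o['pixels'].sum(),np.median(C,0),C.min(0),C.max(0))
```

```text
scene bar mid [0.6326 0.0598 0.2628] dir [-0.1931  0.9812  0.0013] yaw 0.194274500186648 len 0.3703969501895562 [0.2489 0.2626 0.2649]
squat_cap_top 0.46 [236.2, 278.0] 125 [0.6113 0.0605 0.1687] [0.5993 0.0408 0.1566] [0.6196 0.0696 0.1803]
square_cap_top 0.61 [271.5, 312.3] 207 [0.5948 0.1563 0.1658] [ 0.5247  0.1    -0.0011] [0.6049 0.1668 0.1782]
square_cap_top 0.54 [245.4, 292.2] 222 [0.5403 0.0209 0.0167] [ 0.3998 -0.0165 -0.0041] [0.6027 0.071  0.1331]
squat_cap 0.52 [239.5, 278.2] 118 [0.6109 0.0613 0.1685] [0.5993 0.0447 0.1538] [0.6196 0.0705 0.1803]
squat_cap 0.5 [231.0, 254.6] 251 [ 0.5762 -0.0748  0.0216] [ 0.5538 -0.1471 -0.0039] [ 0.6147 -0.017   0.0882]
side bar mid [0.6296 0.0603 0.2646] dir [-0.1919  0.9814 -0.0012] yaw 0.19311716414974472 len 0.37044300825212584 [0.2514 0.2645 0.2666]
squat_cap_top 0.79 [219.0, 255.8] 238 [0.5967 0.0622 0.1717] [0.58   0.0349 0.1478] [0.6164 0.0709 0.1853]
squat_cap_top 0.6 [191.6, 261.3] 122 [ 0.62   -0.0377  0.1637] [ 0.6046 -0.0542  0.1438] [ 0.6381 -0.0319  0.178 ]
slim_cap_top 0.71 [195.1, 257.8] 115 [ 0.6195 -0.0382  0.1659] [ 0.6058 -0.0558  0.1459] [ 0.6349 -0.0332  0.178 ]
square_cap_top 0.63 [253.2, 252.7] 247 [0.5834 0.1605 0.1688] [0.5667 0.0063 0.0068] [0.6129 0.1663 0.1808]
squat_cap 0.58 [215.7, 256.1] 237 [0.5966 0.062  0.1717] [ 0.58   -0.0707  0.091 ] [0.6241 0.0709 0.1853]
slim_cap 0.41 [194.5, 257.6] 154 [ 0.6213 -0.0394  0.1631] [ 0.6046 -0.2938 -0.0026] [ 0.6945 -0.0319  0.178 ]
```

The caps sit under the bar and the moves have no tilt entry, so I'll first move to a clear, high point in line with the rack. There I'll see how the arm behaves near its reach limit.

>>> {"op": "apply_moves", "data": {"steps": [[60,[-110,-80,-60],-0.12],[60,[-445,-322,-180],-0.474],[60,[-445,-322,-180],-0.474],[60,[-445,-322,-180],-0.474],[60,[-445,-322,-180],-0.474],[60,[-445,-322,-180],-0.474],[60,[-445,-322,-180],-0.474],[60,[-445,-322,-180],-0.474],[60,[-445,-322,-180],-0.474],[60,[-445,-322,-180],-0.474],[60,[-445,-322,-180],-0.474],[60,[-445,-322,-180],-0.474],[60,[-445,-322,-180],-0.474],[60,[-445,-322,-180],-0.474]]}}

```text
clock: 3.3
eef_pos: [0.4907, 0.0955, 0.3983]
ee_rot: [-0.096, 0.995, 0.0, -0.0]
contact_force: [-0.1, 0.5, 0.1]
opening: 0.648
gripper_force: 0.0
```

>>> {"op": "apply_moves", "data": {"steps": [[60,[-450,0,-100],0],[60,[-450,0,-100],0],[60,[-450,0,-100],0],[60,[-450,0,-100],0],[60,[-450,0,-100],0],[60,[-450,0,-100],0],[60,[-450,0,-100],0],[60,[-450,0,-100],0],[60,[-450,0,-100],0],[60,[-450,0,-100],0]]}}

```text
clock: 4.3
eef_pos: [0.799, 0.1578, 0.4362]
ee_rot: [-0.097, 0.995, 0.001, 0.012]
contact_force: [-0.2, 0.1, 0.2]
opening: 0.644
gripper_force: 0.0
```

```bash
python3 -c "
from h import *
s=read_state();print(s['clock'],s['joints'],s['eef_pos'],R.from_quat(s['ee_rot']).as_matrix())"
```

```text
4.3 [ 0.13718502  1.00554942  0.01574348  0.00230518  2.09525419 -1.62733691] [0.79898543 0.15780175 0.43617912] [[-9.80757961e-01 -1.93679953e-01  2.45335965e-02]
 [-1.93605400e-01  9.81064614e-01  5.40119321e-03]
 [-2.51151462e-02  5.47426483e-04 -9.99684415e-01]]
```

>>> {"op": "apply_moves", "data": {"steps": [[60,[-300,0,0],0],[60,[-300,0,0],0],[60,[-300,0,0],0],[60,[-300,0,0],0],[60,[-300,0,0],0],[60,[-300,0,0],0]]}}

```text
clock: 4.9
eef_pos: [0.8447, 0.1649, 0.3675]
ee_rot: [-0.096, 0.995, 0.003, 0.032]
contact_force: [-0.5, 0.9, 0.3]
opening: 0.642
gripper_force: 0.0
```

```bash
python3 -c "
from h import *
s=read_state();print(s['clock'],s['joints'],s['eef_pos'],R.from_quat(s['ee_rot']).as_matrix()[:,2])"
```

```text
4.9 [ 0.13759654  1.09077279  0.01300024  0.00389133  1.97338862 -1.6247452 ] [0.84470242 0.16491412 0.36752512] [ 0.06328371  0.01237735 -0.99791882]
```

>>> {"op": "apply_moves", "data": {"steps": [[60,[-400,0,-250],0],[60,[-400,0,-250],0]]}}

```text
clock: 5.1
eef_pos: [0.8453, 0.165, 0.3884]
ee_rot: [-0.096, 0.994, 0.005, 0.05]
contact_force: [-0.3, -0.4, 0.9]
opening: 0.644
gripper_force: 0.0
```

>>> {"op": "apply_moves", "data": {"steps": [[60,[-400,0,-250],0],[60,[-400,0,-250],0]]}}

```text
clock: 5.3
eef_pos: [0.845, 0.165, 0.4088]
ee_rot: [-0.096, 0.993, 0.006, 0.067]
contact_force: [-0.1, 0.1, 0.6]
opening: 0.647
gripper_force: 0.0
```

>>> {"op": "apply_moves", "data": {"steps": [[60,[-400,0,-250],0],[60,[-400,0,-250],0]]}}

```text
clock: 5.5
eef_pos: [0.8441, 0.1649, 0.4283]
ee_rot: [-0.096, 0.992, 0.008, 0.083]
contact_force: [-0.1, -0.5, 0.4]
opening: 0.644
gripper_force: 0.0
```

```bash
python3 -c "
from h import *
s=read_state();print(s['clock'],s['joints'],s['eef_pos'],R.from_quat(s['ee_rot']).as_matrix()[:,2])"
```

```text
5.5 [ 0.13576956  1.02168365  0.01223662  0.01003429  1.94113587 -1.6238492 ] [0.84413935 0.1648701  0.42827165] [ 0.16295245  0.03170166 -0.98612449]
```

>>> {"op": "apply_moves", "data": {"steps": [[60,[-450,0,-150],0],[60,[-450,0,-150],0],[60,[-450,0,-150],0],[60,[-450,0,-150],0],[60,[-450,0,-150],0]]}}

```text
clock: 6.0
eef_pos: [0.8538, 0.1668, 0.427]
ee_rot: [-0.096, 0.99, 0.009, 0.098]
contact_force: [-0.4, 0.1, -0.6]
opening: 0.646
gripper_force: 0.0
```

>>> {"op": "apply_moves", "data": {"steps": [[60,[-460,0,-100],0],[60,[-460,0,-100],0],[60,[-460,0,-100],0],[60,[-460,0,-100],0]]}}

```text
clock: 6.4
eef_pos: [0.8681, 0.1697, 0.4195]
ee_rot: [-0.096, 0.989, 0.011, 0.115]
contact_force: [0.2, -0.1, -0.1]
opening: 0.65
gripper_force: 0.0
```

```bash
python3 -c "
from h import *
s=read_state();print(s['clock'],s['joints'],s['eef_pos'],R.from_quat(s['ee_rot']).as_matrix()[:,2])"
```

```text
6.4 [ 0.13629408  1.03641726  0.01309105  0.01364211  1.86003311 -1.62230824] [0.86810021 0.16965333 0.41951823] [ 0.22602101  0.04419493 -0.97311937]
```

>>> {"op": "apply_moves", "data": {"steps": [[60,[-470,0,-150],0]]}}

```text
clock: 6.5
eef_pos: [0.8742, 0.1708, 0.4246]
ee_rot: [-0.096, 0.987, 0.013, 0.13]
contact_force: [0.2, 0.1, 0.5]
opening: 0.646
gripper_force: 0.0
```

>>> {"op": "apply_moves", "data": {"steps": [[60,[-470,0,-150],0]]}}

```text
clock: 6.6
eef_pos: [0.8796, 0.1719, 0.4335]
ee_rot: [-0.095, 0.985, 0.014, 0.146]
contact_force: [-1.1, -0.2, 0.7]
opening: 0.647
gripper_force: 0.0
```

>>> {"op": "apply_moves", "data": {"steps": [[60,[-470,0,-130],0]]}}

```text
clock: 6.7
eef_pos: [0.8851, 0.173, 0.4413]
ee_rot: [-0.095, 0.982, 0.016, 0.162]
contact_force: [0.3, -0.6, -0.5]
opening: 0.646
gripper_force: 0.0
```

>>> {"op": "apply_moves", "data": {"steps": [[60,[-470,0,-130],0]]}}

```text
clock: 6.8
eef_pos: [0.8901, 0.174, 0.4487]
ee_rot: [-0.095, 0.98, 0.017, 0.176]
contact_force: [-0.2, 0.6, -1.2]
opening: 0.648
gripper_force: 0.0
```

>>> {"op": "apply_moves", "data": {"steps": [[60,[-470,0,-110],0]]}}

```text
clock: 6.9
eef_pos: [0.8955, 0.175, 0.456]
ee_rot: [-0.095, 0.977, 0.018, 0.191]
contact_force: [-0.1, -0.7, 0.2]
opening: 0.649
gripper_force: 0.0
```

>>> {"op": "apply_moves", "data": {"steps": [[60,[-470,0,-110],0]]}}

```text
clock: 7.0
eef_pos: [0.9003, 0.176, 0.4636]
ee_rot: [-0.094, 0.974, 0.02, 0.205]
contact_force: [-0.3, -0.3, -0.7]
opening: 0.645
gripper_force: 0.0
```

```bash
python3 -c "
from h import *
s=read_state();print(s['clock'],s['joints'],s['eef_pos'],R.from_quat(s['ee_rot']).as_matrix()[:,2])"
```

```text
7.0 [ 0.13530778  1.00207569  0.01296584  0.02350338  1.71148867 -1.62053258] [0.90034835 0.17602006 0.46361395] [ 0.39627951  0.07743298 -0.91485883]
```

>>> {"op": "apply_moves", "data": {"steps": [[60,[-470,0,-80],0]]}}

```text
clock: 7.1
eef_pos: [0.906, 0.1771, 0.4707]
ee_rot: [-0.094, 0.971, 0.021, 0.22]
contact_force: [0.3, -0.6, 0.7]
opening: 0.645
gripper_force: 0.0
```

>>> {"op": "apply_moves", "data": {"steps": [[60,[-470,0,-60],0]]}}

```text
clock: 7.2
eef_pos: [0.9121, 0.1783, 0.4766]
ee_rot: [-0.094, 0.967, 0.023, 0.235]
contact_force: [-0.9, 0.4, -0.3]
opening: 0.644
gripper_force: 0.0
```

>>> {"op": "apply_moves", "data": {"steps": [[60,[-470,0,-40],0]]}}

```text
clock: 7.3
eef_pos: [0.9185, 0.1795, 0.4819]
ee_rot: [-0.093, 0.964, 0.024, 0.249]
contact_force: [0.9, -0.3, -0.1]
opening: 0.644
gripper_force: 0.0
```

>>> {"op": "apply_moves", "data": {"steps": [[60,[-470,0,-20],0]]}}

```text
clock: 7.4
eef_pos: [0.9252, 0.1809, 0.4867]
ee_rot: [-0.093, 0.96, 0.025, 0.264]
contact_force: [-0.6, -0.8, -0.7]
opening: 0.646
gripper_force: 0.0
```

>>> {"op": "apply_moves", "data": {"steps": [[60,[-470,0,0],0]]}}

```text
clock: 7.5
eef_pos: [0.9322, 0.1823, 0.4912]
ee_rot: [-0.093, 0.956, 0.027, 0.278]
contact_force: [0.1, -0.2, -0.1]
opening: 0.646
gripper_force: 0.0
```

>>> {"op": "apply_moves", "data": {"steps": [[60,[-470,0,0],0]]}}

```text
clock: 7.6
eef_pos: [0.9385, 0.1835, 0.4965]
ee_rot: [-0.092, 0.951, 0.028, 0.292]
contact_force: [0.5, 0.7, -0.2]
opening: 0.652
gripper_force: 0.0
```

```bash
python3 -c "
from h import *
s=read_state();M=R.from_quat(s['ee_rot']).as_matrix();print(s['clock'],s['joints'],s['eef_pos'],M,np.degrees(np.arccos(-M[2,2])))"
```

```text
7.6 [ 0.13497546  0.99120947  0.01316586  0.03262077  1.54166112 -1.61998163] [0.9384505  0.18350121 0.49652282] [[-8.11985896e-01 -1.91990777e-01  5.51197284e-01]
 [-1.58901309e-01  9.81396726e-01  1.07753611e-01]
 [-5.61630910e-01 -9.15578564e-05 -8.27387885e-01]] 34.16866172954139
```

>>> {"op": "apply_moves", "data": {"steps": [[60,[200,-20,-110],0],[60,[200,-20,-110],0],[60,[200,-20,-110],0],[60,[200,-20,-110],0],[60,[200,-20,-110],0],[60,[486,-62,-62],0],[60,[486,-62,-62],0],[60,[486,-62,-62],0],[60,[486,-62,-62],0],[60,[486,-62,-62],0],[60,[486,-62,-62],0],[60,[486,-62,-62],0]]}}

```text
clock: 8.8
eef_pos: [0.5271, 0.041, 0.2813]
ee_rot: [-0.092, 0.951, 0.028, 0.292]
contact_force: [0.8, 0.3, 0.0]
opening: 0.644
gripper_force: 0.0
```

Run:
```python
from h import *
np.set_printoptions(precision=4,suppress=True)
p=shot('wrist'); save(p,'w1.png'); s=p['st']; M=R.from_quat(s['ee_rot']).as_matrix()
print(s['clock'],s['eef_pos'],M[:,2],s['joints'],s['contact_force'])
np.savez('w1.npz',z=p['z_map'],f=p['frame'],k=[p['fx'],p['fy'],p['cx'],p['cy']],mount=p['mount'],pos=s['eef_pos'],rot=s['ee_rot'])
for q in ['squat_cap_top','slim_cap_top','square_cap_top']:
    for m in mark_of(p,q)[:2]:
        w=cam2world(p,m['centre']); print(q,round(m['conf'],2),np.round(m['centre'],1),w,'tool',M.T@(w-s['eef_pos']))
```

```text
8.8 [0.5271 0.041  0.2813] [ 0.5514  0.1066 -0.8274] [-0.094  -0.0006  2.0426  0.3101  0.5436 -2.0783] [0.8412 0.2524 0.0453]
squat_cap_top 0.61 [200.  272.3] [0.5935 0.049  0.1739] tool [ 0.0051 -0.0048  0.1264]
squat_cap_top 0.59 [62.7 34.3] [ 0.5866 -0.2473  0.0055] tool [ 0.1524 -0.2941  0.2302]
slim_cap_top 0.94 [200.6 175.3] [ 0.6147 -0.0467  0.1726] tool [ 0.0039 -0.1027  0.1289]
slim_cap_top 0.33 [ 64.2 161.3] [ 0.5613 -0.0979  0.0001] tool [ 0.1522 -0.1426  0.2367]
square_cap_top 0.56 [202.  369.3] [0.5789 0.1463 0.1724] tool [0.0023 0.0935 0.1299]
```

View pics/w1.png

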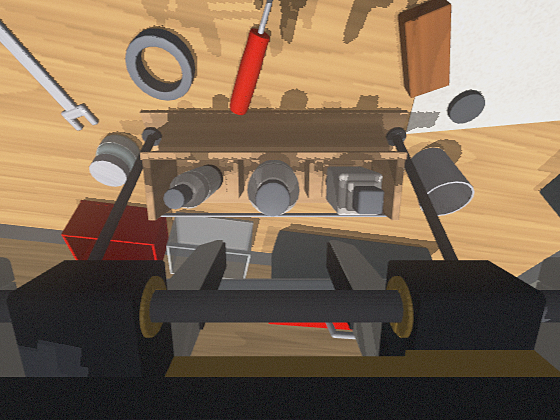

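The wrist view shows the slim cap at pixel column 175, row 200, the squat disc at (273,195) and the square cap at (368,200). The tool is now tilted along the bottle axis. Next I'll fit the cap faces from the depth map.

```bash
cat > caps.py <<'E'
from h import *
np.set_printoptions(precision=4,suppress=True)
d=np.load('w1.npz'); fx,fy,cx,cy=d['k']; z=d['z']
rr,cc=np.mgrid[:420,:560]; Q=np.stack([(cc-cx)/fx*z,(rr-cy)/fy*z,z],-1)@d['mount'][:3,:3].T+d['mount'][:3,3]
a=np.array([-.5635,-.1101,.819]); a/=np.linalg.norm(a)
M=R.from_quat(d['rot']).as_matrix(); at=M.T@a; print('axis in tool',at)
for n,(r,c),h in [('squat',(195,273),22),('slim',(200,175),22),('square',(200,368),22)]:
    m=np.zeros_like(z,bool); m[r-h:r+h,c-h:c+h]=1; m&=z>0
    P=Q[m]; t=P@at; 
    hist,e=np.histogram(t,bins=np.arange(t.min(),t.max()+.001,.001)); print(n,[(round(e[i],4),hist[i]) for i in range(len(hist)) if hist[i]>15][-8:])
    top=np.percentile(t,99.7); S=P[t>top-.004]; mid=(S.min(0)+S.max(0))/2
    print(n,'top n',len(S),'mean',S.mean(0),'mid',mid,'ext',np.ptp(S,axis=0),'world',M@mid+d['pos'])
E
python3 caps.py
```

```text
axis in tool [ 0.0151 -0.0011 -0.9999]
squat [(np.float64(-0.1648), np.int64(53)), (np.float64(-0.1638), np.int64(21)), (np.float64(-0.1298), np.int64(16)), (np.float64(-0.1288), np.int64(41)), (np.float64(-0.1278), np.int64(183)), (np.float64(-0.1268), np.int64(445)), (np.float64(-0.1258), np.int64(248)), (np.float64(-0.1248), np.int64(20))]
squat top n 921 mean [ 0.0064 -0.0051  0.1264] mid [ 0.0061 -0.0051  0.1263] ext [0.0341 0.0342 0.0045] world [0.5927 0.0485 0.1733]
slim [(np.float64(-0.1689), np.int64(32)), (np.float64(-0.1679), np.int64(47)), (np.float64(-0.1669), np.int64(57)), (np.float64(-0.1659), np.int64(48)), (np.float64(-0.1309), np.int64(34)), (np.float64(-0.1299), np.int64(152)), (np.float64(-0.1289), np.int64(131)), (np.float64(-0.1279), np.int64(21))]
slim top n 347 mean [ 0.0061 -0.1046  0.1293] mid [ 0.0062 -0.1048  0.1293] ext [0.0205 0.021  0.0049] world [ 0.6134 -0.049   0.1709]
square [(np.float64(-0.1461), np.int64(16)), (np.float64(-0.1401), np.int64(19)), (np.float64(-0.1391), np.int64(16)), (np.float64(-0.1331), np.int64(23)), (np.float64(-0.1321), np.int64(64)), (np.float64(-0.1311), np.int64(219)), (np.float64(-0.1301), np.int64(248)), (np.float64(-0.1291), np.int64(61))]
square top n 601 mean [0.003  0.0941 0.13  ] mid [0.0029 0.0943 0.1303] ext [0.0251 0.0259 0.0044] world [0.5785 0.1471 0.1717]
```

>>> {"op": "apply_moves", "data": {"steps": [[0,[6,-5,40],0],[0,[6,-5,80],0],[0,[6,-5,105],0],[0,[6,-5,116],0],[0,[6,-5,120],0],[0,[6,-5,120],0]]}}

```text
clock: 9.6
eef_pos: [0.5914, 0.0487, 0.1801]
ee_rot: [-0.092, 0.951, 0.028, 0.292]
contact_force: [0.1, -0.4, -1.0]
opening: 0.179
gripper_force: 0.0
```

>>> {"op": "apply_moves", "data": {"steps": [[0,[0,0,3],0],[0,[0,0,6],0],[0,[0,0,8],0],[0,[0,0,8],0]]}}

```text
clock: 10.0
eef_pos: [0.5952, 0.0495, 0.1729]
ee_rot: [-0.092, 0.952, 0.028, 0.292]
contact_force: [0.2, 0.7, 0.9]
opening: 0.007
gripper_force: 0.5
```

>>> {"op": "apply_moves", "data": {"steps": [[0,[0,0,2],0],[0,[0,0,4],0],[0,[0,0,4],0]]}}

```text
clock: 10.3
eef_pos: [0.5973, 0.0499, 0.1691]
ee_rot: [-0.092, 0.952, 0.028, 0.292]
contact_force: [0.3, -0.3, 0.2]
opening: 0.005
gripper_force: 0.0
```

>>> {"op": "apply_moves", "data": {"steps": [[0,[0,0,2],0],[0,[0,0,4],0]]}}

```text
clock: 10.5
eef_pos: [0.5995, 0.0503, 0.1658]
ee_rot: [-0.092, 0.952, 0.028, 0.292]
contact_force: [-1.2, -0.3, 1.0]
opening: 0.005
gripper_force: 1.3
```

>>> {"op": "apply_moves", "data": {"steps": [[0,[0,0,2],0],[0,[0,0,4],0]]}}

```text
clock: 10.7
eef_pos: [0.6017, 0.0507, 0.1624]
ee_rot: [-0.092, 0.952, 0.028, 0.291]
contact_force: [-1.3, -0.5, 2.8]
opening: 0.004
gripper_force: 1.3
```

Run:
```python
from h import *
p=shot('wrist'); save(p,'w2.png')
q=shot('side'); cv2.imwrite('pics/s2.png',cv2.resize(q['frame'][130:290,170:350,::-1],None,fx=4,fy=3.7))
```

```text
(no output)
```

View pics/w2.png

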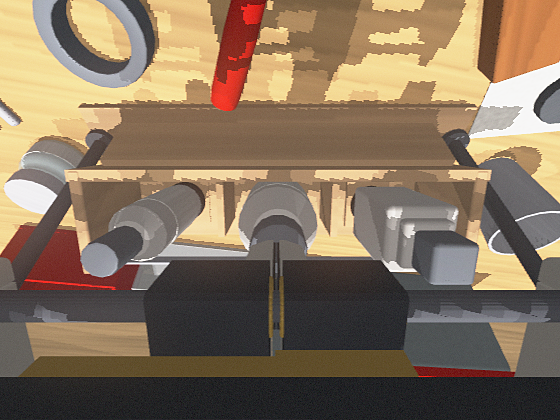

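View pics/s2.png

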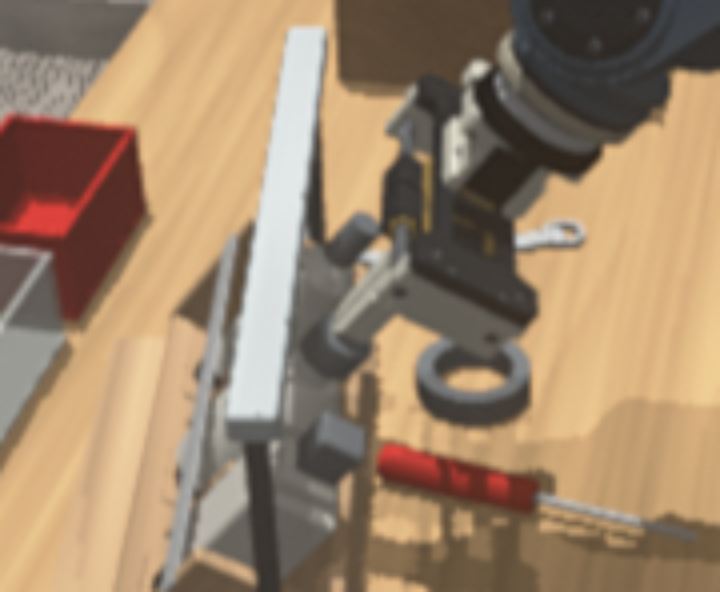

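The fingertips are on the squat cap (wrist view about (275,240)) and the bottle is sinking at about 4 N. The bar is clear, so I'll keep pressing in small calls.

>>> {"op": "apply_moves", "data": {"steps": [[0,[0,0,2],0],[0,[0,0,4],0]]}}

```text
clock: 11.0
eef_pos: [0.6039, 0.0512, 0.1593]
ee_rot: [-0.092, 0.952, 0.028, 0.292]
contact_force: [-1.2, -0.2, 1.8]
opening: 0.005
gripper_force: 1.3
```

>>> {"op": "apply_moves", "data": {"steps": [[0,[0,0,2],0],[0,[0,0,4],0]]}}

```text
clock: 11.2
eef_pos: [0.6062, 0.0516, 0.1559]
ee_rot: [-0.092, 0.952, 0.028, 0.292]
contact_force: [-0.9, -0.9, 1.5]
opening: 0.009
gripper_force: 1.3
```

>>> {"op": "apply_moves", "data": {"steps": [[0,[0,0,2],0],[0,[0,0,3],0]]}}

```text
clock: 11.4
eef_pos: [0.608, 0.0519, 0.1539]
ee_rot: [-0.092, 0.952, 0.028, 0.292]
contact_force: [-6.1, -1.0, 10.0]
opening: 0.005
gripper_force: 5.6
```

>>> {"op": "apply_moves", "data": {"steps": [[0,[0,0,2],0],[0,[0,0,3],0]]}}

```text
clock: 11.6
eef_pos: [0.6095, 0.0522, 0.1511]
ee_rot: [-0.092, 0.952, 0.028, 0.292]
contact_force: [0.4, 0.3, 0.3]
opening: 0.006
gripper_force: 0.0
```

>>> {"op": "apply_moves", "data": {"steps": [[0,[0,0,2],0],[0,[0,0,2],0]]}}

```text
clock: 11.8
eef_pos: [0.6104, 0.0525, 0.1489]
ee_rot: [-0.092, 0.952, 0.028, 0.291]
contact_force: [-0.6, -0.3, -0.3]
opening: 0.003
gripper_force: 0.0
```

>>> {"op": "apply_moves", "data": {"steps": [[0,[0,0,2],0],[0,[0,0,2],0]]}}

```text
clock: 12.0
eef_pos: [0.6115, 0.0527, 0.1474]
ee_rot: [-0.092, 0.952, 0.028, 0.291]
contact_force: [0.5, 0.2, 0.1]
opening: 0.009
gripper_force: 0.0
```

>>> {"op": "apply_moves", "data": {"steps": [[0,[0,0,1.5],0],[0,[0,0,1.5],0]]}}

```text
clock: 12.2
eef_pos: [0.6128, 0.0528, 0.1475]
ee_rot: [-0.092, 0.951, 0.028, 0.292]
contact_force: [-8.5, -1.3, 9.7]
opening: 0.004
gripper_force: 6.5
```

>>> {"op": "apply_moves", "data": {"steps": [[0,[0,0,0.5],0],[0,[0,0,0.5],0]]}}

```text
clock: 12.4
eef_pos: [0.613, 0.0528, 0.1475]
ee_rot: [-0.092, 0.951, 0.028, 0.293]
contact_force: [-13.5, -3.7, 18.3]
opening: 0.004
gripper_force: 11.6
```

>>> {"op": "apply_moves", "data": {"steps": [[0,[0,0,-10],0],[0,[0,0,-50],0],[20,[0,0,-100],0],[50,[0,0,-140],0],[50,[0,-50,-160],0],[50,[0,-100,-160],0],[50,[0,-100,-160],0],[50,[0,-100,-160],0]]}}

```text
clock: 13.2
eef_pos: [0.5437, -0.0636, 0.2785]
ee_rot: [-0.091, 0.952, 0.028, 0.291]
contact_force: [-0.6, -0.4, -1.5]
opening: 0.471
gripper_force: 0.0
```

Run:
```python
from h import *
p=shot('wrist'); save(p,'w3.png'); s=p['st']
print(s['clock'],s['eef_pos'],s['opening'])
np.savez('w1.npz',z=p['z_map'],f=p['frame'],k=[p['fx'],p['fy'],p['cx'],p['cy']],mount=p['mount'],pos=s['eef_pos'],rot=s['ee_rot'])
for q in ['squat_cap_top','slim_cap_top']:
    for m in mark_of(p,q)[:2]: print(q,m['conf'],m['centre'])
```

```text
13.2 [ 0.54366507 -0.06364264  0.27851103] 0.470774871526777
squat_cap_top 0.8 [196.1, 366.2]
squat_cap_top 0.75 [69.6, 119.3]
slim_cap_top 0.94 [207.6, 278.3]
```

View pics/w3.png

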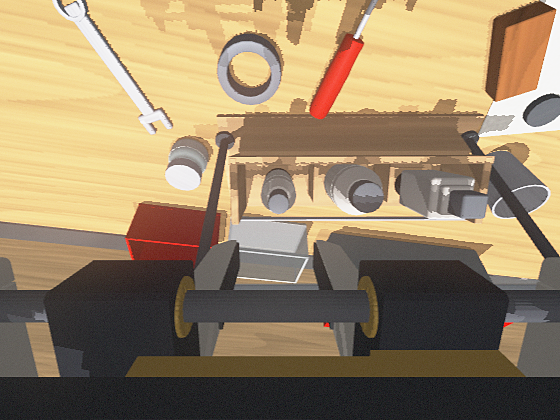

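The slim cap is at column 278, row 205, in line with the tool, and the pressed squat cap is at (366,196). The last press was 23 N, under the 25 N at which the pad starts to give.

```bash
sed -i "s/('squat',(195,273),22),('slim',(200,175),22),('square',(200,368),22)/('squat',(196,366),20),('slim',(206,278),14)/" caps.py; python3 caps.py
```

```text
axis in tool [ 0.0173 -0.0014 -0.9998]
squat [(np.float64(-0.1896), np.int64(38)), (np.float64(-0.1886), np.int64(43)), (np.float64(-0.1876), np.int64(37)), (np.float64(-0.1626), np.int64(25)), (np.float64(-0.1616), np.int64(66)), (np.float64(-0.1606), np.int64(287)), (np.float64(-0.1596), np.int64(310)), (np.float64(-0.1586), np.int64(78))]
squat top n 749 mean [0.0011 0.1002 0.1594] mid [0.0008 0.1004 0.1592] ext [0.0343 0.0344 0.0047] world [0.6115 0.0517 0.1461]
slim [(np.float64(-0.3937), np.int64(17)), (np.float64(-0.3927), np.int64(16)), (np.float64(-0.3917), np.int64(23)), (np.float64(-0.1667), np.int64(22)), (np.float64(-0.1657), np.int64(21)), (np.float64(-0.1307), np.int64(42)), (np.float64(-0.1297), np.int64(138)), (np.float64(-0.1287), np.int64(145))]
slim top n 338 mean [0.0013 0.0007 0.1289] mid [0.0012 0.0009 0.1289] ext [0.0205 0.0203 0.004 ] world [ 0.6133 -0.0492  0.171 ]
```

>>> {"op": "apply_moves", "data": {"steps": [[50,[1,1,45],0],[50,[1,1,90],0],[50,[1,1,115],0],[50,[1,1,140],0],[50,[0.5,1,157],0],[50,[0.5,1,157],0],[0,[0.5,1,157],0],[0,[0.5,1,157],0],[0,[0.5,1,157],0],[0,[0.5,1,157],0],[0,[0.5,1,157],0],[0,[0.5,1,157],0],[0,[0.5,1,157],0],[0,[0.5,1,157],0]]}}

```text
clock: 14.75
eef_pos: [0.6297, -0.0448, 0.1484]
ee_rot: [-0.092, 0.952, 0.028, 0.292]
contact_force: [-0.5, 0.1, 3.1]
opening: 0.231
gripper_force: 30.0
```

>>> {"op": "apply_moves", "data": {"steps": [[0,[0,0,-2],0],[0,[0.1,0,-4],0],[0,[0.1,0,-6],0]]}}

```text
clock: 15.05
eef_pos: [0.6261, -0.0454, 0.1531]
ee_rot: [-0.092, 0.952, 0.028, 0.291]
contact_force: [4.5, 0.3, -3.2]
opening: 0.233
gripper_force: 30.0
```

>>> {"op": "apply_moves", "data": {"steps": [[0,[0,0,-2],0],[0,[0.1,0,-4],0],[0,[0.1,0,-6],0]]}}

```text
clock: 15.35
eef_pos: [0.6227, -0.046, 0.1582]
ee_rot: [-0.092, 0.952, 0.028, 0.291]
contact_force: [4.1, 0.6, -4.4]
opening: 0.232
gripper_force: 30.0
```

>>> {"op": "apply_moves", "data": {"steps": [[0,[0,0,-2],0],[0,[0.1,0,-4],0]]}}

```text
clock: 15.55
eef_pos: [0.6204, -0.0465, 0.1615]
ee_rot: [-0.092, 0.952, 0.028, 0.292]
contact_force: [3.7, 0.6, -4.1]
opening: 0.232
gripper_force: 30.0
```

>>> {"op": "apply_moves", "data": {"steps": [[0,[0,0,-2],0],[0,[0.1,0,-4],0]]}}

```text
clock: 15.75
eef_pos: [0.6181, -0.0468, 0.1644]
ee_rot: [-0.092, 0.952, 0.028, 0.291]
contact_force: [7.2, 1.5, -9.4]
opening: 0.231
gripper_force: 30.0
```

>>> {"op": "apply_moves", "data": {"steps": [[0,[0,0,-2],0],[0,[0.1,0,-4],0]]}}

```text
clock: 15.95
eef_pos: [0.6159, -0.0474, 0.1682]
ee_rot: [-0.092, 0.952, 0.028, 0.292]
contact_force: [3.8, 1.2, -4.0]
opening: 0.229
gripper_force: 30.0
```

>>> {"op": "apply_moves", "data": {"steps": [[0,[0,0,-2],0],[0,[0,0,-3],0]]}}

```text
clock: 16.15
eef_pos: [0.6142, -0.0477, 0.1705]
ee_rot: [-0.092, 0.952, 0.028, 0.292]
contact_force: [7.6, 1.5, -9.7]
opening: 0.23
gripper_force: 30.0
```

>>> {"op": "apply_moves", "data": {"steps": [[0,[0,0,-1.5],0],[0,[0,0,-3],0]]}}

```text
clock: 16.35
eef_pos: [0.6122, -0.0477, 0.1712]
ee_rot: [-0.092, 0.952, 0.029, 0.29]
contact_force: [16.0, 3.6, -22.7]
opening: 0.229
gripper_force: 30.0
```

>>> {"op": "apply_moves", "data": {"steps": [[0,[0,0,-1.5],0],[0,[0,0,-3],0]]}}

```text
clock: 16.55
eef_pos: [0.6105, -0.0479, 0.1735]
ee_rot: [-0.092, 0.952, 0.029, 0.29]
contact_force: [19.9, 4.7, -25.5]
opening: 0.23
gripper_force: 29.9
```

Run:
```python
from h import *
np.set_printoptions(precision=4,suppress=True)
s=read_state();print(s['clock'],s['eef_pos'],s['contact_force'],s['opening'])
p=shot('wrist'); save(p,'w4.png')
```

```text
16.55 [ 0.6105 -0.0479  0.1735] [ 19.9484   4.7006 -25.4899] 0.22977152454484345
```

View pics/w4.png

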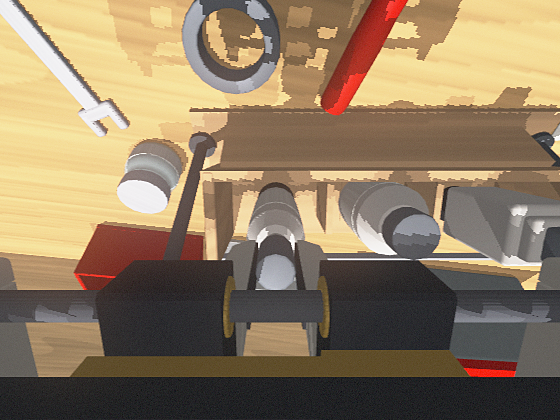

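The slim cap is gripped at about (278,270). The force dipped to 5.6 N and then rose to a hard stop of about 30 N, so the cap has clicked open. I'll release and back off.

>>> {"op": "apply_moves", "data": {"steps": [[0,[0,0,1],0],[50,[0,0,1],0],[50,[0,0,1],0],[50,[0,0,1],0],[50,[0,0,1],0],[50,[0,0,1],0],[50,[0,0,-20],0],[50,[0,0,-60],0],[50,[0,0,-110],0],[50,[0,50,-120],0],[50,[0,50,-120],0],[50,[0,50,-120],0]]}}

```text
clock: 17.8
eef_pos: [0.5354, -0.0114, 0.2753]
ee_rot: [-0.093, 0.951, 0.028, 0.292]
contact_force: [0.9, -1.1, -0.4]
opening: 0.538
gripper_force: 0.0
```

Run:
```python
from h import *
p=shot('wrist'); save(p,'w5.png'); s=p['st']
print(s['clock'],s['eef_pos'],s['opening'],s['contact_force'])
np.savez('w1.npz',z=p['z_map'],f=p['frame'],k=[p['fx'],p['fy'],p['cx'],p['cy']],mount=p['mount'],pos=s['eef_pos'],rot=s['ee_rot'])
```

```text
17.8 [ 0.53537282 -0.01144792  0.27527834] 0.5378304443928799 [ 0.90382807 -1.10737079 -0.36453868]
```

View pics/w5.png

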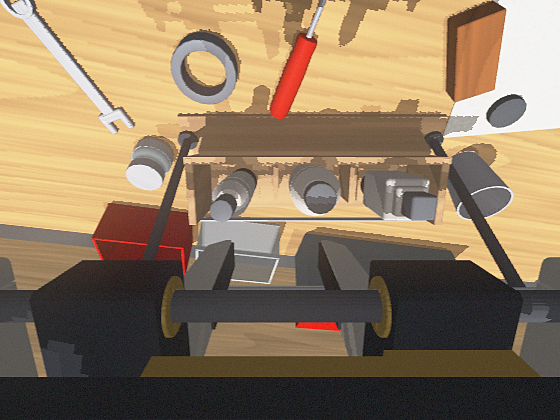

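```bash
sed -i "s/('squat',(196,366),20),('slim',(206,278),14)/('squat',(197,320),24),('slim',(200,226),20),('square',(205,417),22)/; s/>15\]\[-8:\]/>12][-14:]/" caps.py; python3 caps.py | sed 's/np.float64//g;s/np.int64//g'
```

```text
axis in tool [ 0.0158  0.0004 -0.9999]
squat [((-0.1919), (58)), ((-0.1909), (63)), ((-0.1899), (50)), ((-0.1889), (44)), ((-0.1879), (46)), ((-0.1869), (32)), ((-0.1859), (44)), ((-0.1849), (36)), ((-0.1839), (32)), ((-0.1589), (22)), ((-0.1579), (70)), ((-0.1569), (264)), ((-0.1559), (333)), ((-0.1549), (87))]
squat top n 761 mean [0.0008 0.0474 0.1559] mid [0.0005 0.0479 0.156 ] ext [0.0339 0.0343 0.0046] world [0.6116 0.0523 0.1458]
slim [((-0.1537), (55)), ((-0.1527), (52)), ((-0.1517), (41)), ((-0.1507), (53)), ((-0.1497), (44)), ((-0.1487), (40)), ((-0.1477), (47)), ((-0.1467), (98)), ((-0.1457), (65)), ((-0.1447), (16)), ((-0.1007), (36)), ((-0.0997), (159)), ((-0.0987), (176)), ((-0.0977), (25))]
slim top n 401 mean [ 0.002  -0.0517  0.0988] mid [ 0.0023 -0.0522  0.0989] ext [0.0191 0.0214 0.0045] world [ 0.598  -0.0524  0.1922]
square [((-0.1459), (21)), ((-0.1449), (14)), ((-0.1409), (18)), ((-0.1399), (19)), ((-0.1389), (14)), ((-0.1349), (17)), ((-0.1339), (24)), ((-0.1319), (16)), ((-0.1299), (19)), ((-0.1289), (29)), ((-0.1279), (109)), ((-0.1269), (272)), ((-0.1259), (190)), ((-0.1249), (18))]
square top n 606 mean [-0.0023  0.1468  0.1263] mid [-0.0024  0.1472  0.1263] ext [0.0249 0.0262 0.0043] world [0.5783 0.147  0.1719]
```

The slim cap's gap to its shoulder grew from 37 to 46 mm, so it is open. The squat cap's gap went from 37 to 27 mm, so it is home. The square cap hasn't moved.

```bash
python3 -c "
from bench import *
print(sign_off())"
```

```text
the job is handed in; nothing more can be done
None
```

The job is handed in after about 18 s of robot time: the squat cap was pressed home (peak 23 N, below where the pad gives), the slim cap was pulled fully open, the square cap did not move, and the gripper is open and clear of everything.

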